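Tip the last battery pack onto the crosswise second layer

TASK

Finish the second, crosswise layer of battery packs on the packing board. Without lifting it, slide the pack that stands on end along the board's ledge until it stands squarely with its foot against the edge of the lower layer, in line with the empty row; then push it near its top so that it tips over that edge and lies down in the row; and last push its foot end in until it lies flush with the two packs beside it, parallel and close to them. Do not shift those two packs or the other things on the bench.

Things in the scene. Friction and masses are not known exactly. Their poses are not given: they have to be found in the camera images.
- pack: The black and yellow battery brick to tip, 28 mm thick (its x), 45 wide (its y), 138 long (its z), about 0.34 kg, loose, friction about 0.6; it stands on end. Origin: centre of its foot end. z points from foot to lead end (up while standing); x points out of the broad face that must come to lie down (roughly towards the board at first).
- pack_mid (a point): The middle of that brick, 69 mm from its foot: 91 mm above the bench while it stands on the 22 mm ledge.
- pack_top (a point): Centre of the brick's lead end, 138 mm from the foot. The soft leads reach about 35 mm past it and hinder nothing.
- board: Plywood packing board, 146 x 146 x 8 mm, fixed. Origin: centre of its underside, on the bench; x points away from the robot, y to its left, turned up to 15 degrees. On it, fixed, the first layer: three like packs, each along the board's y, top 36 mm above the bench. On its left edge an aluminium angle 40 mm high. At its near edge a ledge, 22 mm high, board x -162 to -72 mm, y -110 to +73 mm.
- open_row (a point): Centre of the empty row of the second layer, the rightmost, at board x = 0, y = -48 mm, on top of the first layer, 36 mm above the bench. The rows run along the board's x. The finished pack lies centred over this point, leads away from the robot (+x), foot end towards it (-x).
- row_edge (a point): Foot of the first layer's near side, on the ledge (22 mm above the bench) in line with the empty row, at board x = -70.5 mm, y = -48 mm: the 14 mm step from here up to the layer's top is the stop. The standing pack's broad face goes against it.
- pack_mid_row: Loose like pack lying in the middle row (board y = 0) of the second layer, 138 mm long (its x), 45 wide (its y), 36 to 64 mm above the bench, leads to +x. Origin: centre of its underside. Stays where it is.
- pack_left_row: Loose like pack lying in the left row (board y = +48 mm) of the second layer, same size and origin. Stays where it is.
- spool: White empty spool, 70 mm across, 51 mm high, bystander. Origin: centre of its underside.
- motor: Black brushless motor lying on the bench, 56 x 66 x 38 mm, bystander. Origin: centre of its underside.
- gear: Black spur gear lying flat, 68 mm across, 12 mm high, bystander. Origin: centre of its underside.

How it is judged:
On the way, in this order (a step that is already met when the one before it is completed fails the run):
1. the pack stands on its foot squarely against the lower layer's edge in line with the empty row (foot within 7 mm of the edge, within 12 mm of the row's line, turned less than 10 degrees) (x of pack in the frame of board above -0.0915 m and y of pack in the frame of board between -0.06 and -0.036 m and angle between the y axis of pack and the y axis of board, either way round below 0.175 rad and angle between pack's own z axis and vertical below 0.12 rad), for 0.2 s.
2. the pack has been tipped onto the lower layer and lies on its broad face (angle between pack's own z axis and vertical between 1.45 and 1.7 rad and angle between the x axis of pack and the z axis of board, either way round below 0.12 rad and height (world z) of pack_mid above 0.044 m), for 0.2 s.
At the end, for the whole second after the job is handed in: The pack lies at rest on its broad face on the first layer in the empty right-hand row, its middle within 8 mm lengthwise of the board's centre line (flush with its neighbours) and 40 to 60 mm to the right of the middle row's line, turned less than 7 degrees from its neighbours (y of pack_mid in the frame of board between -0.06 and -0.04 m and x of pack_mid in the frame of board between -0.008 and 0.008 m and z of pack_mid in the frame of board between 0.046 and 0.054 m and angle between the z axis of pack and the x axis of board, either way round below 0.12 rad and angle between the x axis of pack and the z axis of board, either way round below 0.08 rad and linear speed of pack below 0.02 m/s); the robot touches nothing.
It fails at once if the pack is lifted (its middle rises 30 mm above its standing height) (height (world z) of pack_mid above 0.121 m).
It fails at once if the pack in the middle row is shifted more than 12 mm (distance of pack_mid_row from where it was at the start of the episode above 0.012 m).
It fails at once if the pack in the left row is shifted more than 12 mm (distance of pack_left_row from where it was at the start of the episode above 0.012 m).
It fails at once if a bystander is shifted more than 20 mm (distance of any of spool, motor, gear from where it was at the start of the episode above 0.02 m).
It also fails if it takes over 59 s, if anything falls off the work surface, if the arm or the gripper's body presses on something with over 40 N, if the wrist force passes 120 N, or if a joint passes its speed limit or range.

ROBOT

A 6-joint arm with a two-finger parallel gripper is mounted at the origin on the work surface; the furniture and walls round the work are solid. World frame = base frame: x ahead of the robot, y to its left, z up, the work surface at z = 0. Lengths are in m, angles in rad, forces in N, time in s.
With the tool pointing down it reaches from about 0.35 to 0.775 m from the base axis. Payload 5.5 kg.
Tool frame: the origin (TCP) lies at the very end of the fingers, on their centre line; the grasp point (between the pads) lies 19 mm behind it; z points along the fingers, y is the line along which they close (so a half turn about z gives the same grasp; the last joint's range is limited). The gripper opens to 85 mm and grips with 20 to 120 N. Pads are 22 mm wide; open, the fingers measure 114 mm over their backs; the gripper's body (76 mm by 85 mm) begins 54 mm behind the grasp point. The pads swing forward as they close: fully open they stand 13 mm farther back than shut.
Start: joints at [-1.251, 0.313, 0.046, 1.304, 0, 1.431], TCP at [0.255, -0.515, 0.231] pointing down, gripper open.
Joint ranges: [-2.76, 2.76], [-0.86, 1.69], [-1.03, 1.26], [-2.2, 2.34], [-1.47, 1.5], [-3.14, 3.14]. Speed limits (rad/s): [2.57, 2.57, 3.14, 3.14, 3.14, 3.14].

INTERFACE

Orientations are given as a unit quaternion [w, x, y, z].
In Python, from workcell import get_state, read_camera, calibration, hand_in gives the robot as it stands.
- The arm moves only by the tool drive_tool, never from a script. Its argument "deltas" is a list that holds one entry, the list of rows, each a list of 7 numbers: the closure in counts, from 0 (fully open) to 255 (shut), then the shift along the tool's x, y, z in m, then the turn, a rotation vector about the tool's x, y, z in degrees. A call has 1 to 12 rows; each row is the pose to reach, as a shift and turn from the pose commanded when the call began, along the tool's axes at that moment; what a row does not reach only later rows make up. A row lasts 1/8 s, in which the tool goes at most 62.5 mm and 10.7 degrees, less where a joint would pass 70% of its speed; a pose out of reach is approached as far as the arm can. A call with a gripper value outside its range is refused whole. The fingers move at their own pace and stop on an object; "newtons" is the grip in N (left out, the last holds). Time passes only in rows, so rows that repeat a pose let the fingers close. It gives the time, the measured TCP pose, the force, the opening and the grip force at its end, in the units of the state.
- get_state(): the state, without advancing time (a new reading comes with each control period).
- read_camera(name): name is "side" or "top"; returns (picture, depth): 420x560x3 uint8, red, green, blue; 420x560 float32, m along the optical axis (not along the pixel's ray), 0 where there is no reading.
- calibration(name): a dict with "mtx" (3x3 intrinsics, pixels), "k1" (the pictures are not rectified: a ray, as slopes to the right and down, at radius r is drawn at 1 + k1 r^2 times it, then the intrinsics apply), "world_from_camera" (4x4, takes a point from camera to world coordinates). Camera axes: x right, y up, looking along -z (the intrinsics and any distortion apply to the point x, -y, -z); pixel columns grow to the right and rows downward; lengths in m; the calibration is good to about 2 mm. A picture is of the moment at which its call begins. calibration takes no time and is no camera call.
- hand_in(): hands the job in; it is judged then, once.
The state is a dict: "clock": time; "joint_pos": joint angles; "qvel": joint speeds; "tau": joint torques, N m; "tcp_pos": TCP position; "orientation": TCP orientation; "wrist_force": force on the tool from outside, world axes, zero at the start; "ft_torque": the same for the moment, N m; "finger_gap": finger opening in m; "grip_force": force on a finger pad.
Only numpy, scipy, OpenCV 4.12 (cv2) and the standard library are available. Lean on these libraries where they do the work, as an engineer would, in place of code of your own. Each camera call takes 0.05 s, during which the arm holds its last target. There are 200 camera calls.

## Working session

There is one attempt and no reset: what is moved stays moved. The work goes in short steps, Python scripts to look and compute and a tool call to move; the robot and the scene stay as the last step left them, time stands still between calls to the robot, and variables do not carry over. Pictures are saved under pics/ and viewed, at most 10 in all, crops included, and the job is handed in when it is done.

Besides the shell and the picture viewer there is one more tool, called after ">>>" as name([rows], argument=value, ...), one row to a line, values as JSON. drive_tool: Moves the arm, as the interface text tells. Its arguments: {"type":"object","properties":{"deltas":{"type":"array","items":{"type":"array","items":{"type":"array","items":{"type":"number"}}}},"newtons":{"type":"number"}},"required":["deltas"]}

```bash
mkdir -p pics; ls; cat > h.py <<'E'
import numpy as np, cv2
from workcell import *
def look(n,tag):
    p,d=read_camera(n); cv2.imwrite(f'pics/{tag}.png',p[:,:,::-1]); np.savez(f'pics/{tag}.npz',p=p,d=d); return p,d
def cloud(n,d):
    c=calibration(n); M=np.array(c['mtx']);T=np.array(c['world_from_camera']);k=c['k1']
    v,u=np.mgrid[:d.shape[0],:d.shape[1]]
    a=(u-M[0,2])/M[0,0]; b=(v-M[1,2])/M[1,1]
    x,y=a.copy(),b.copy()
    for _ in range(8):
        s=1+k*(x*x+y*y); x=a/s; y=b/s
    P=np.stack([x*d,-y*d,-d,np.ones_like(d)],-1)
    return (P@T.T)[...,:3]
E
python3 - <<'E'
from h import *
for n in('top','side'):
    p,d=look(n,n+'0'); print(n,np.round(calibration(n)['world_from_camera'],3).tolist(),(d>0).mean())
s=get_state(); print(s['clock'],s['tcp_pos'],s['orientation'])
E
```

```text
pics
top [[-0.025, 0.999, -0.042, 0.406], [-0.999, -0.027, -0.026, -0.148], [-0.027, 0.042, 0.999, 1.031], [0.0, 0.0, 0.0, 1.0]] 0.9959948979591837
side [[-0.998, -0.047, 0.035, 0.508], [0.058, -0.652, 0.756, 0.545], [-0.012, 0.757, 0.654, 0.726], [0.0, 0.0, 0.0, 1.0]] 0.9958248299319727
0.1 [ 0.25503143 -0.5148454   0.23047514] [-8.27453504e-04  9.73689143e-01  2.27878836e-01 -6.91642062e-05]
```

View pics/top0.png

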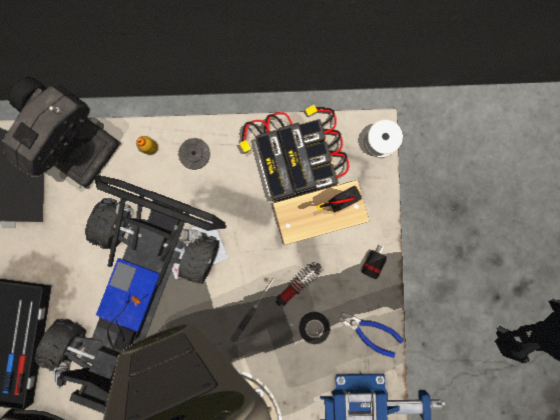

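View pics/side0.png

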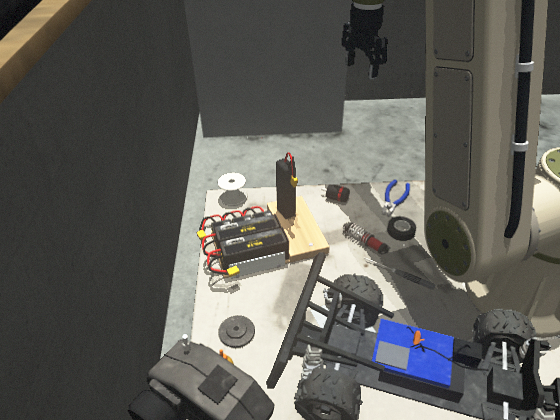

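The top view shows the ledge at about (320,213), the second layer at (295,162), and the standing pack at about (345,198), near the ledge's right end. In the side view the pack stands at (286,190). Next I'll measure them from depth.

```bash
python3 - <<'E'
from h import *
z=np.load('pics/top0.npz');p,d=z['p'],z['d'];P=cloud('top',d)
Z=P[...,2]
roi=np.zeros(Z.shape,bool);roi[110:255,235:400]=1
hsv=cv2.cvtColor(p,cv2.COLOR_RGB2HSV)
for lo in (-5,5,15,18,25,30,50,58,70,100,145,155,165): print(lo,(roi&(Z*1e3>lo)).sum(),end=' ')
print()
def rect(m,name):
    q=(P[m][:,:2]*1e3).astype(np.float32)
    (c,s,a)=cv2.minAreaRect(q); print(name,len(q),np.round(c,1),np.round(s,1),round(a,2),'z med',np.median(Z[m]))
wood=roi&(hsv[...,0]<30)&(hsv[...,1]>70)&(Z>.014)&(Z<.032)
wood=cv2.morphologyEx(wood.astype(np.uint8),cv2.MORPH_OPEN,np.ones((3,3)))>0
rect(wood,'ledge')
m=roi&(Z>.055)&(Z<.073); m=cv2.morphologyEx(m.astype(np.uint8),cv2.MORPH_OPEN,np.ones((5,5)))>0
n,l,st,ce=cv2.connectedComponentsWithStats(m.astype(np.uint8))
for i in range(1,n):
    if st[i,4]>50: rect(l==i,f'L2 {ce[i]}')
rect(roi&(Z>.15)&(Z<.166),'packtop'); rect(roi&(Z>.09)&(Z<.166),'pack>90')
zs=np.load('pics/side0.npz');p2,d2=zs['p'],zs['d'];Q=cloud('side',d2);z2=Q[...,2]
r2=np.zeros(z2.shape,bool);r2[140:225,265:310]=1
m=r2&(z2>.035)&(z2<.155)&(Q[...,1]>-.45)&(Q[...,1]<-.1)
q=Q[m]; 
np.set_printoptions(precision=4,suppress=True)
for a in(.04,.06,.08,.1,.12,.14): 
    s=q[(q[:,2]>a)&(q[:,2]<a+.015)]; print(a,len(s),s.min(0),s.max(0),np.median(s,0))
crop=cv2.resize(p[110:260,230:400],None,fx=4,fy=4,interpolation=cv2.INTER_CUBIC);cv2.imwrite('pics/topc.png',crop[:,:,::-1])
E
```

```text
-5 23074 5 10586 15 10408 18 9932 25 6852 30 6560 50 4145 58 3622 70 614 100 598 145 572 155 531 165 221 
ledge 3321 [ 522.8 -188.1] [258.  182.2] 14.16 z med 0.02023214350571778
L2 [286.27535259 161.70584285] 2978 [ 543.8 -140. ] [140.2  93.1] 14.36 z med 0.06257349905786325
packtop 348 [ 454.2 -234.1] [28.2 79.6] 25.04 z med 0.15760658224196855
pack>90 385 [ 454.1 -234.3] [28.3 79.6] 26.2 z med 0.15732370171034515
0.04 94 [ 0.4405 -0.2631  0.04  ] [ 0.5006 -0.2261  0.055 ] [ 0.4618 -0.2352  0.0474]
0.06 238 [ 0.4405 -0.2629  0.0602] [ 0.5107 -0.1628  0.075 ] [ 0.4868 -0.1923  0.0653]
0.08 93 [ 0.4407 -0.2631  0.0802] [ 0.4819 -0.2263  0.0946] [ 0.4617 -0.2342  0.0881]
0.1 102 [ 0.4409 -0.2654  0.1002] [ 0.4817 -0.2258  0.1148] [ 0.4636 -0.2342  0.1069]
0.12 76 [ 0.4524 -0.2657  0.12  ] [ 0.4814 -0.2272  0.1346] [ 0.4693 -0.2379  0.1272]
0.14 125 [ 0.4399 -0.263   0.1401] [ 0.4809 -0.1953  0.1547] [ 0.459  -0.2303  0.1477]
```

View pics/topc.png

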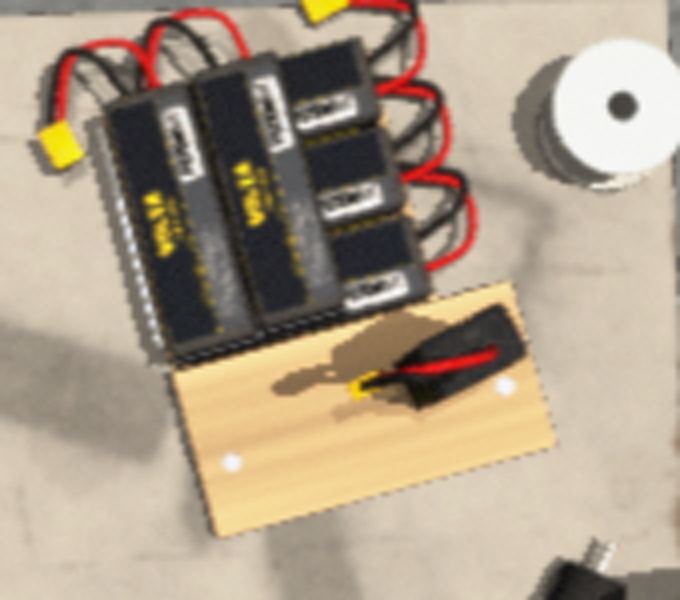

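The crop shows the pack standing turned a few degrees from the board, with its top centred near crop (463,357). The target row is the empty one at crop (350,200). The pack top needs isolating from the leads.

```bash
cat >> h.py <<'E'
yaw=np.radians(14.4); R=np.array([[np.cos(yaw),-np.sin(yaw)],[np.sin(yaw),np.cos(yaw)]]); O=np.array([549.8,-163.2])
def toboard(q): return (np.asarray(q)-O)@R      # mm
def toworld(b): return np.asarray(b)@R.T+O
def plan(xy,z,yawdeg):
    s=get_state(); from scipy.spatial.transform import Rotation as Ro
    q=np.array(s['orientation']); T=Ro.from_quat(q,scalar_first=True)
    d=np.r_[np.asarray(xy),z]/1e3-s['tcp_pos']; x=T.as_matrix()[:,0]; y0=np.degrees(np.arctan2(x[1],x[0]))
    print('t',s['clock'],'tcp board',np.round(toboard(s['tcp_pos'][:2]*1e3),1),'z',round(s['tcp_pos'][2]*1e3,1),'yaw',round(y0,2),'F',np.round(s['wrist_force'],1),'gap',s['finger_gap'])
    print('tool shift',np.round(T.inv().apply(d),4),'turn z',round(y0-yawdeg,2))
E
python3 - <<'E'
from h import *
z=np.load('pics/top0.npz');p,d=z['p'],z['d'];P=cloud('top',d);Z=P[...,2]
roi=np.zeros(Z.shape,bool);roi[170:230,315:375]=1
m=roi&(Z>.14); m=cv2.morphologyEx(m.astype(np.uint8),cv2.MORPH_OPEN,cv2.getStructuringElement(cv2.MORPH_ELLIPSE,(9,9)))>0
print(np.percentile(Z[m],[5,25,50,75,95]))
q=(P[m][:,:2]*1e3).astype(np.float32);r=cv2.minAreaRect(q);print(r,len(q),toboard(r[0]),q.mean(0))
top=r[0]
# side camera: left narrow face + near/far broad face
z=np.load('pics/side0.npz');Q=cloud('side',z['d']);r2=np.zeros(z['d'].shape,bool);r2[140:225,265:310]=1
m=r2&(Q[...,2]>.08)&(Q[...,2]<.135)&(Q[...,1]>-.3)&(Q[...,1]<-.2)
q=(Q[m][:,:2]*1e3).astype(np.float32);r=cv2.minAreaRect(q);print(r,len(q))
h,e=np.histogram(q[:,0],bins=10); print([ (round(a),round(float(np.median(q[(q[:,0]>=a)&(q[:,0]<a+4),1])))) for a in range(440,482,4)])
plan(top,260,22)
E
```

```text
[0.1542435  0.15679178 0.15836158 0.16074177 0.19115571]
((441.72882080078125, -207.5991973876953), (28.2814884185791, 138.23800659179688), 25.038509368896484) 386 [-115.71755576  -16.1281056 ] [ 460.59744 -247.34506]
((466.7403259277344, -242.19894409179688), (23.2972412109375, 50.71548080444336), 56.47288131713867) 335
[(440, -237), (444, -234), (448, -233), (452, -231), (456, -229), (460, -228), (464, -233), (468, -241), (472, -249), (476, -258), (480, -263)]
t 0.1 tcp board [-373.  -267.3] z 230.5 yaw 26.34 F [ 0.2  0.1 -0. ] gap 0.08533235652059692
tool shift [ 0.3037 -0.1925 -0.0291] turn z 4.34
```

>>> drive_tool([
  [[0,0.05,-0.024,0,0,0,0],[0,0.1,-0.048,0,0,0,0],[0,0.15,-0.072,0,0,0,0.5],[0,0.2,-0.096,0,0,0,1],[0,0.25,-0.12,0,0,0,1],[0,0.285,-0.137,0,0,0,1],[0,0.301,-0.144,0,0,0,1],[0,0.301,-0.144,0,0,0,1]],
], newtons=25)

```text
clock: 1.1
tcp_pos: [0.4613, -0.2522, 0.231]
orientation: [-0.0, 0.975, 0.22, -0.0]
wrist_force: [0.1, -0.3, -0.1]
finger_gap: 0.0855
grip_force: 0.0
```

```bash
python3 - <<'E'
from h import *
plan((460.7,-252.5),130,25.3)
p,d=look('side','side1')
c=cv2.resize(p[90:260,200:370],None,fx=3.5,fy=3.5,interpolation=cv2.INTER_CUBIC);cv2.imwrite('pics/side1c.png',c[:,:,::-1])
E
```

```text
t 1.1 tcp board [-107.9  -64.2] z 231.0 yaw 25.45 F [ 0.1 -0.3 -0.1] gap 0.08550800914232402
tool shift [-0.0006  0.      0.101 ] turn z 0.15
```

View pics/side1c.png

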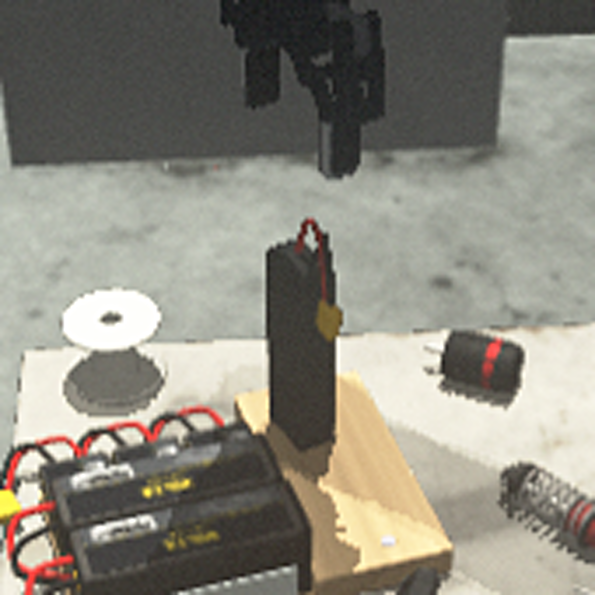

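The view shows the open fingers directly above and straddling the pack (crop 265 to 360). I'll descend and grip lightly.

>>> drive_tool([
  [[0,0,0,0.03,0,0,0],[0,0,0,0.06,0,0,0],[0,0,0,0.09,0,0,0],[0,0,0,0.1,0,0,0],[0,0,0,0.1,0,0,0],[80,0,0,0.1,0,0,0],[110,0,0,0.1,0,0,0],[160,0,0,0.1,0,0,0],[200,0,0,0.1,0,0,0],[200,0,0,0.1,0,0,0]],
], newtons=25)

```text
clock: 2.4
tcp_pos: [0.4616, -0.2529, 0.1324]
orientation: [0.001, 0.976, 0.22, 0.001]
wrist_force: [-1.0, 1.6, 5.2]
finger_gap: 0.0444
grip_force: 26.2
```

```bash
python3 - <<'E'
from h import *
plan(toworld((-88,-50)),130,14.4)
look('top','top2');look('side','side2')
E
```

```text
t 2.4 tcp board [-107.8  -64.9] z 132.4 yaw 25.36 F [-1.   1.6  5.2] gap 0.04438011151320143
tool shift [ 0.0222 -0.0109  0.0024] turn z 10.96
```

>>> drive_tool([
  [[200,0.003,-0.002,0,0,0,2],[200,0.006,-0.004,0,0,0,4],[200,0.009,-0.006,0,0,0,6],[200,0.012,-0.008,0,0,0,8],[200,0.015,-0.01,0,0,0,10],[200,0.0173,-0.0119,0,0,0,11],[200,0.0173,-0.0119,0,0,0,11]],
])

```text
clock: 3.38
tcp_pos: [0.4722, -0.2356, 0.1323]
orientation: [0.002, 0.992, 0.125, 0.0]
wrist_force: [-1.0, -2.8, 5.8]
finger_gap: 0.0448
grip_force: 25.9
```

```bash
python3 - <<'E'
from h import *
plan(toworld((-88,-50)),132.4,14.4)
p,d=look('side','side3')
Q=cloud('side',d);r2=np.zeros(d.shape,bool);r2[140:225,255:310]=1
for lo,hi in((.04,.06),(.065,.085),(.085,.1)):
    m=r2&(Q[...,2]>lo)&(Q[...,2]<hi)&(Q[...,1]>-.3)&(Q[...,1]<-.18)
    b=toboard(Q[m][:,:2]*1e3); print(lo,len(b),np.percentile(b,[2,10,50,90,98],axis=0).T.round(1).tolist())
c=cv2.resize(p[90:260,200:370],None,fx=3.5,fy=3.5,interpolation=cv2.INTER_CUBIC);cv2.imwrite('pics/side3c.png',c[:,:,::-1])
E
```

```text
t 3.375 tcp board [-93.2 -50.8] z 132.3 yaw 14.34 F [-1.  -2.8  5.8] gap 0.044812960362518944
tool shift [ 0.0052 -0.0008 -0.0001] turn z -0.06
0.04 109 [[-107.7, -105.1, -90.5, -81.1, -80.5], [-68.3, -54.9, -30.8, -28.5, -27.6]]
0.065 170 [[-107.5, -102.4, -81.3, -34.7, -24.6], [-63.2, -42.7, -29.2, -11.3, -6.5]]
0.085 90 [[-108.8, -105.0, -88.9, -80.4, -80.0], [-70.3, -53.7, -31.2, -28.9, -27.9]]
```

View pics/side3c.png

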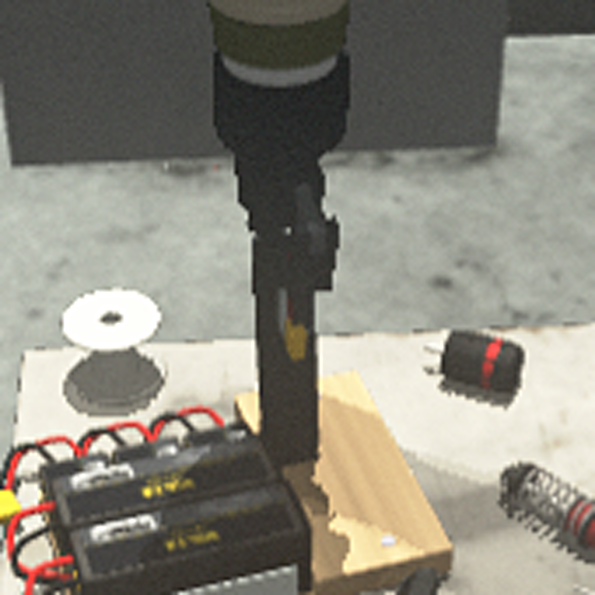

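The pack is gripped upright, with its far face at board x≈-80 and its centre at y≈-51 (crop 260–315, foot at row 460). Now I'll advance to the edge.

>>> drive_tool([
  [[200,0.003,-0.0005,0,0,0,0],[200,0.006,-0.001,0,0,0,0],[200,0.007,-0.001,0,0,0,0],[200,0.008,-0.001,0,0,0,0],[200,0.008,-0.001,0,0,0,0]],
])

```text
clock: 4.05
tcp_pos: [0.4797, -0.2327, 0.1324]
orientation: [0.001, 0.992, 0.125, 0.001]
wrist_force: [-1.8, -2.7, 7.4]
finger_gap: 0.0446
grip_force: 26.3
```

>>> drive_tool([
  [[200,0.001,0,0,0,0,0],[200,0.001,0,0,0,0,0]],
])

```text
clock: 4.3
tcp_pos: [0.4806, -0.2324, 0.1324]
orientation: [0.001, 0.992, 0.125, 0.0]
wrist_force: [-2.4, -2.5, 6.8]
finger_gap: 0.0445
grip_force: 26.3
```

>>> drive_tool([
  [[200,0.001,0,0,0,0,0],[200,0.001,0,0,0,0,0]],
])

```text
clock: 4.55
tcp_pos: [0.4815, -0.2321, 0.1324]
orientation: [0.001, 0.992, 0.125, 0.0]
wrist_force: [-1.5, -3.3, 7.2]
finger_gap: 0.0448
grip_force: 26.4
```

```bash
python3 - <<'E'
from h import *
plan(toworld((-84,-50)),132.4,14.4)
p,d=look('side','side4')
Q=cloud('side',d);r2=np.zeros(d.shape,bool);r2[140:225,245:310]=1
for lo,hi in((.04,.055),(.07,.085),(.085,.1),(.1,.115)):
    m=r2&(Q[...,2]>lo)&(Q[...,2]<hi)&(Q[...,1]>-.3)&(Q[...,1]<-.18)
    b=toboard(Q[m][:,:2]*1e3); b=b[b[:,0]<-68];print(lo,len(b),np.percentile(b,[2,10,50,90,98],axis=0).T.round(1).tolist())
E
```

```text
t 4.55 tcp board [-83.3 -49.8] z 132.4 yaw 14.35 F [-1.5 -3.3  7.2] gap 0.044783465982929295
tool shift [-0.0007  0.0002  0.    ] turn z -0.05
0.04 74 [[-105.5, -102.7, -87.8, -79.4, -78.7], [-66.5, -51.6, -30.5, -28.6, -27.9]]
0.07 83 [[-103.4, -100.3, -86.3, -76.7, -76.3], [-66.6, -52.8, -30.3, -28.4, -27.5]]
0.085 82 [[-103.6, -99.8, -84.4, -75.4, -75.1], [-65.7, -51.9, -30.1, -28.2, -27.1]]
0.1 77 [[-101.1, -98.4, -84.2, -73.9, -73.3], [-67.1, -53.4, -30.3, -28.2, -27.2]]
```

>>> drive_tool([
  [[200,0.001,0,0,0,0,0],[200,0.001,0,0,0,0,0]],
])

```text
clock: 4.85
tcp_pos: [0.4825, -0.2319, 0.1324]
orientation: [0.001, 0.992, 0.125, 0.0]
wrist_force: [-1.9, -2.8, 7.0]
finger_gap: 0.0445
grip_force: 26.5
```

The foot lags behind the top, so the pack leans about 5°. I'll back off to upright, take the pressure off the foot, grip more firmly and retry.

>>> drive_tool([
  [[200,-0.004,0,0,0,0,0],[200,-0.008,0,0,0,0,0],[200,-0.009,0,0,0,0,0],[200,-0.009,0,0,0,0,0],[200,-0.009,0,-0.001,0,0,0],[200,-0.009,0,-0.002,0,0,0],[200,-0.009,0,-0.002,0,0,0]],
], newtons=80)

```text
clock: 5.72
tcp_pos: [0.4726, -0.2325, 0.1327]
orientation: [-0.001, 0.992, 0.125, -0.001]
wrist_force: [1.0, 0.8, 0.0]
finger_gap: 0.0439
grip_force: 81.4
```

```bash
cat > m.py <<'E'
from h import *
import sys
plan(toworld((-84,-50)),132.4,14.4)
p,d=look('side',sys.argv[1])
Q=cloud('side',d);r2=np.zeros(d.shape,bool);r2[140:225,245:310]=1
for lo,hi in((.03,.04),(.04,.055),(.07,.085),(.085,.1),(.1,.115)):
    m=r2&(Q[...,2]>lo)&(Q[...,2]<hi)&(Q[...,1]>-.3)&(Q[...,1]<-.18)
    b=toboard(Q[m][:,:2]*1e3); b=b[b[:,0]<-68];print(lo,len(b),np.percentile(b,[2,10,50,90,98],axis=0).T.round(1).tolist())
E
python3 m.py side5
```

```text
t 5.725 tcp board [-92.1 -47.9] z 132.7 yaw 14.35 F [1.  0.8 0. ] gap 0.0439469927246149
tool shift [0.0081 0.002  0.0003] turn z -0.05
0.03 52 [[-116.5, -112.7, -95.8, -89.0, -69.1], [-67.0, -59.6, -28.8, -26.7, -25.2]]
0.04 73 [[-117.0, -113.2, -98.4, -88.5, -87.7], [-61.0, -48.4, -28.1, -26.2, -25.4]]
0.07 77 [[-111.6, -109.6, -95.6, -85.7, -84.9], [-62.9, -48.8, -28.6, -25.9, -25.1]]
0.085 88 [[-112.3, -108.9, -94.4, -84.2, -83.4], [-64.3, -52.1, -28.3, -26.1, -25.1]]
0.1 79 [[-108.8, -106.1, -90.6, -82.7, -82.4], [-62.0, -49.8, -27.8, -26.0, -24.7]]
```

>>> drive_tool([
  [[200,0,0,0,0,2,0],[200,0,0.001,0,0,4,0],[200,0,0.0015,0,0,5.5,0],[200,0,0.0015,0,0,5.5,0]],
])

```text
clock: 6.28
tcp_pos: [0.4728, -0.2346, 0.133]
orientation: [-0.006, 0.991, 0.124, 0.048]
wrist_force: [0.7, 0.1, -3.3]
finger_gap: 0.0436
grip_force: 81.7
```

```bash
python3 m.py side6
```

```text
t 6.275 tcp board [-92.3 -50. ] z 133.0 yaw 14.28 F [ 0.7  0.1 -3.3] gap 0.043646778152834284
tool shift [0.0082 0.     0.0014] turn z -0.12
0.03 58 [[-107.6, -103.1, -87.9, -77.2, -68.4], [-67.0, -61.1, -31.0, -28.9, -28.4]]
0.04 84 [[-107.6, -103.9, -88.5, -80.5, -79.9], [-66.6, -55.6, -30.9, -28.2, -27.1]]
0.07 85 [[-107.4, -104.6, -88.9, -80.6, -80.1], [-62.9, -52.4, -30.2, -28.4, -27.2]]
0.085 91 [[-107.8, -103.0, -86.9, -80.7, -80.1], [-64.9, -56.1, -30.9, -28.0, -27.6]]
0.1 87 [[-107.2, -104.7, -87.1, -80.6, -80.4], [-70.0, -58.7, -30.0, -28.0, -27.2]]
```

>>> drive_tool([
  [[200,0.003,0,0.0003,0,0,0],[200,0.006,0,0.0006,0,0,0],[200,0.008,0,0.0008,0,0,0],[200,0.008,0,0.0008,0,0,0]],
])

```text
clock: 6.82
tcp_pos: [0.4813, -0.2326, 0.1331]
orientation: [-0.006, 0.991, 0.125, 0.047]
wrist_force: [-2.1, -0.5, -3.0]
finger_gap: 0.0437
grip_force: 81.7
```

>>> drive_tool([
  [[200,0.001,0,0.0001,0,0,0],[200,0.001,0,0.0001,0,0,0]],
])

```text
clock: 7.08
tcp_pos: [0.4817, -0.2324, 0.1331]
orientation: [-0.006, 0.991, 0.125, 0.047]
wrist_force: [-2.8, -2.8, -2.4]
finger_gap: 0.0439
grip_force: 81.8
```

```bash
python3 m.py side7
```

```text
t 7.075 tcp board [-83.1 -50.1] z 133.1 yaw 14.33 F [-2.8 -2.8 -2.4] gap 0.043933039332528866
tool shift [-0.0009 -0.0001  0.0006] turn z -0.07
0.03 32 [[-98.2, -97.2, -85.6, -71.1, -69.6], [-63.5, -61.4, -30.0, -28.4, -27.0]]
0.04 66 [[-98.1, -95.2, -83.5, -72.3, -72.1], [-71.0, -62.5, -30.5, -28.7, -27.4]]
0.07 83 [[-98.2, -93.3, -79.5, -71.9, -71.6], [-67.1, -57.8, -30.8, -28.5, -27.3]]
0.085 89 [[-98.6, -95.6, -79.9, -71.8, -71.4], [-65.3, -56.4, -30.6, -28.3, -27.2]]
0.1 89 [[-98.4, -95.2, -78.7, -71.5, -71.2], [-64.2, -54.8, -30.5, -28.5, -27.5]]
```

Contact with the edge is felt and the pack is upright at y≈-50. I'll set it down and release.

>>> drive_tool([
  [[200,0,0,0.0005,0,0,0],[200,-0.0001,0,0.001,0,0,0],[200,-0.0001,0,0.001,0,0,0],[100,-0.0001,0,0.001,0,0,0],[60,-0.0001,0,0.001,0,0,0],[0,-0.0001,0,0.001,0,0,0],[0,-0.0001,0,0.001,0,0,0],[0,-0.0001,0,0.001,0,0,0]],
])

```text
clock: 8.12
tcp_pos: [0.4825, -0.2323, 0.1323]
orientation: [-0.006, 0.991, 0.125, 0.048]
wrist_force: [-0.2, 0.3, 0.3]
finger_gap: 0.0854
grip_force: 0.0
```

```bash
python3 m.py side8
```

```text
t 8.125 tcp board [-82.4 -50.2] z 132.3 yaw 14.35 F [-0.2  0.3  0.3] gap 0.08540608451718734
tool shift [-0.0016 -0.0002 -0.0002] turn z -0.05
0.03 38 [[-98.7, -97.7, -85.7, -70.0, -68.7], [-64.4, -58.7, -30.5, -28.6, -27.6]]
0.04 66 [[-97.7, -95.7, -83.5, -72.4, -72.3], [-64.1, -55.1, -30.6, -28.1, -27.5]]
0.07 84 [[-98.0, -95.4, -79.7, -72.4, -72.1], [-67.5, -55.1, -30.3, -27.9, -26.9]]
0.085 88 [[-98.2, -95.0, -79.9, -72.3, -71.9], [-67.0, -57.2, -30.6, -28.1, -27.2]]
0.1 87 [[-98.6, -95.9, -79.2, -72.2, -72.0], [-65.0, -55.6, -31.3, -28.8, -27.6]]
```

>>> drive_tool([
  [[0,0.0029,0,-0.03,0,0,0],[0,0.0058,0,-0.06,0,0,0],[0,0.0067,0,-0.0697,0,0,0],[0,0.0067,0,-0.0697,0,0,0],[150,-0.0133,0,-0.0716,0,-3,0],[255,-0.0331,0,-0.0735,0,-5.5,0],[255,-0.0331,0,-0.0735,0,-5.5,0],[255,-0.0355,0,-0.05,0,-5.5,0],[255,-0.0375,0,-0.025,0,-5.5,0],[255,-0.0395,0,-0.007,0,-5.5,0],[255,-0.0395,0,-0.007,0,-5.5,0]],
])

```text
clock: 9.55
tcp_pos: [0.4428, -0.2414, 0.1338]
orientation: [-0.001, 0.992, 0.125, -0.001]
wrist_force: [0.1, 0.6, -0.3]
finger_gap: 0.0003
grip_force: 0.0
```

```bash
python3 m.py side9; python3 -c "
from h import *
p,d=look('side','s9');c=cv2.resize(p[90:260,200:370],None,fx=3.5,fy=3.5);cv2.imwrite('pics/side9c.png',c[:,:,::-1])"
```

```text
t 9.55 tcp board [-123.1  -49.1] z 133.8 yaw 14.34 F [ 0.1  0.6 -0.3] gap 0.00028667058734588405
tool shift [0.0391 0.0009 0.0014] turn z -0.06
0.03 37 [[-97.3, -95.4, -85.7, -71.6, -69.1], [-65.4, -61.7, -30.3, -28.1, -27.5]]
0.04 61 [[-97.8, -95.6, -83.2, -72.1, -71.9], [-62.6, -56.5, -30.6, -28.5, -28.1]]
0.07 82 [[-98.0, -95.5, -78.8, -72.5, -72.0], [-68.8, -60.8, -30.4, -28.3, -27.1]]
0.085 87 [[-98.5, -95.5, -79.8, -72.3, -71.8], [-66.7, -58.4, -30.6, -28.9, -27.5]]
0.1 89 [[-98.5, -95.6, -78.6, -72.4, -72.0], [-64.7, -52.0, -30.5, -28.4, -27.5]]
```

View pics/side9c.png

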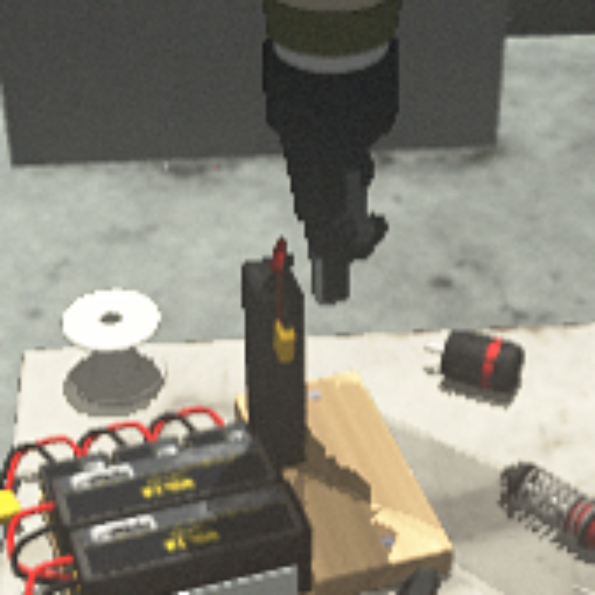

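Gripper is shut behind the pack, near its top, and clear of it (crop 330,290; pack at 275). Now I'll push.

>>> drive_tool([
  [[255,0.005,0.001,0,0,0,0],[255,0.009,0.001,0,0,0,0],[255,0.012,0.001,0,0,0,0],[255,0.015,0.001,0,0,0,0],[255,0.018,0.001,0,0,0,0],[255,0.021,0.001,0,0,0,0],[255,0.024,0.001,0,0,0,0],[255,0.027,0.001,0,0,0,0]],
])

```text
clock: 10.65
tcp_pos: [0.4703, -0.2364, 0.1354]
orientation: [0.0, 0.992, 0.125, 0.0]
wrist_force: [-0.0, -0.1, 0.5]
finger_gap: -0.0001
grip_force: 0.2
```

```bash
python3 m.py side10
```

```text
t 10.65 tcp board [-95.3 -51.2] z 135.4 yaw 14.34 F [-0.  -0.1  0.5] gap -0.00014570274884950508
tool shift [ 0.0113 -0.0012  0.003 ] turn z -0.06
0.03 31 [[-98.0, -96.0, -84.1, -70.4, -68.8], [-66.7, -60.9, -29.9, -27.1, -26.3]]
0.04 60 [[-98.4, -95.7, -85.2, -70.4, -69.7], [-66.2, -45.9, -29.9, -28.0, -27.6]]
0.07 57 [[-94.5, -91.1, -81.9, -72.2, -69.7], [-33.6, -31.7, -29.8, -27.7, -27.1]]
0.085 59 [[-92.0, -89.3, -79.4, -70.3, -68.5], [-33.1, -31.4, -30.2, -28.1, -27.3]]
0.1 45 [[-90.0, -86.9, -80.1, -70.6, -68.3], [-33.0, -31.6, -29.9, -28.1, -27.1]]
```

>>> drive_tool([
  [[255,0.003,0,0,0,0,0],[255,0.006,0,0,0,0,0],[255,0.009,0,0,0,0,0],[255,0.012,0,0,0,0,0],[255,0.015,0,0,0,0,0],[255,0.018,0,0,0,0,0],[255,0.021,0,0,0,0,0],[255,0.021,0,0,0,0,0],[255,0.021,0,0,0,0,0],[255,0.021,0,0,0,0,0]],
])

```text
clock: 11.95
tcp_pos: [0.4903, -0.2313, 0.1354]
orientation: [0.0, 0.992, 0.125, -0.0]
wrist_force: [-0.0, -0.3, -0.0]
finger_gap: -0.0001
grip_force: 0.0
```

```bash
cat > v.py <<'E'
from h import *
import sys
t=sys.argv[1]; plan(toworld((-125,-50)),133,14.4)
p,d=look('side',t);c=cv2.resize(p[90:260,200:370],None,fx=3.5,fy=3.5);cv2.imwrite(f'pics/{t}c.png',c[:,:,::-1])
for n in('side','top'):
    if n=='top': p,d=look('top',t+'t')
    Q=cloud(n,d); b=np.dstack([((Q[...,:2]*1e3-O)@R),Q[...,2]*1e3])
    m=(b[...,2]>55)&(b[...,2]<72)&(b[...,1]>-80)&(b[...,1]<-29)&(abs(b[...,0])<110)
    m=cv2.morphologyEx(m.astype(np.uint8),cv2.MORPH_OPEN,np.ones((5,5)))>0
    q=b[m]; print(n,len(q))
    if len(q)>20: print(np.percentile(q,[1,5,50,95,99],axis=0).T.round(1).tolist(),cv2.minAreaRect(q[:,:2].astype(np.float32)))
E
python3 v.py s11
```

```text
t 11.95 tcp board [-74.6 -51.2] z 135.4 yaw 14.34 F [-0.  -0.3 -0. ] gap -9.638535382964585e-05
tool shift [-0.0504 -0.0011  0.0024] turn z -0.06
side 823
[[-100.2, -94.3, -27.4, 30.3, 35.0], [-71.9, -69.7, -49.1, -30.7, -29.6], [58.9, 62.2, 65.1, 67.3, 68.2]] ((-33.191925048828125, -51.325233459472656), (45.22074890136719, 138.2883758544922), 89.38341522216797)
top 41
[[21.7, 23.0, 28.9, 35.2, 36.4], [-41.1, -40.1, -35.2, -30.3, -29.5], [58.1, 59.4, 62.8, 65.8, 66.4]] ((29.158618927001953, -34.99325180053711), (9.954066276550293, 13.695821762084961), 73.84585571289062)
```

View pics/s11c.png

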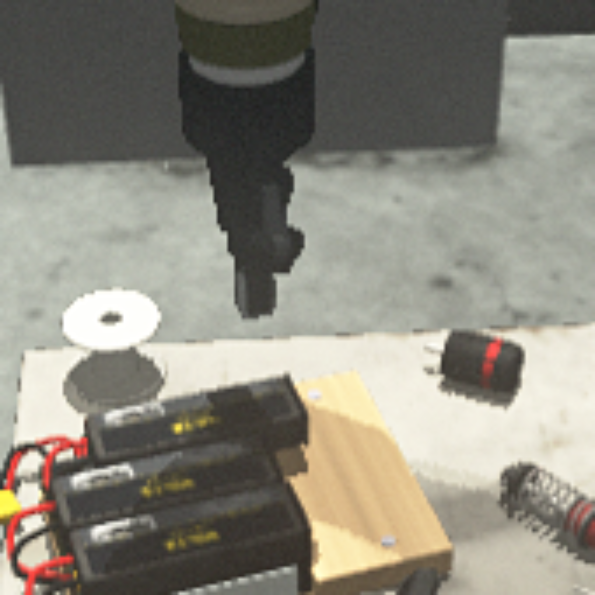

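The pack lies flat in the row (crop 195,420), centre about x -33, y -51, still to be pushed in 33 mm. I'll go behind its foot.

>>> drive_tool([
  [[255,-0.03,0,0,0,0,0],[255,-0.056,0,0,0,0,0],[255,-0.058,0,0,0,0,0],[255,-0.058,0,0.04,0,0,0],[255,-0.058,0,0.08,0,0,0],[255,-0.058,0,0.088,0,0,0],[255,-0.058,0,0.088,0,0,0]],
])

```text
clock: 12.92
tcp_pos: [0.4346, -0.2456, 0.0476]
orientation: [-0.0, 0.992, 0.125, -0.0]
wrist_force: [-0.4, -0.2, 0.5]
finger_gap: 0.0001
grip_force: 0.0
```

>>> drive_tool([
  [[255,0.01,0,0,0,0,0],[255,0.015,0,0,0,0,0],[255,0.019,0,0,0,0,0],[255,0.023,0,0,0,0,0],[255,0.027,0,0,0,0,0],[255,0.031,0,0,0,0,0],[255,0.035,0,0,0,0,0],[255,0.038,0,0,0,0,0],[255,0.04,0,0,0,0,0],[255,0.04,0,0,0,0,0]],
])

```text
clock: 14.18
tcp_pos: [0.4733, -0.2356, 0.0474]
orientation: [-0.0, 0.992, 0.125, 0.0]
wrist_force: [-0.7, 0.2, 0.1]
finger_gap: 0.0003
grip_force: 0.5
```

```bash
cat >> v.py <<'E'
p=np.load(f'pics/{t}.npz');Q=cloud('side',p['d']);b=np.dstack([((Q[...,:2]*1e3-O)@R),Q[...,2]*1e3])
for a,c in((-66,-34),(-20,20),(30,66)):
    m=(b[...,2]>50)&(b[...,2]<72)&(b[...,1]>a)&(b[...,1]<c)&(abs(b[...,0])<110)
    print(a,np.percentile(b[m][:,0],[2,5,50,95,98]).round(1))
E
python3 v.py s12
```

```text
t 14.175 tcp board [-92.1 -51.1] z 47.4 yaw 14.36 F [-0.7  0.2  0.1] gap 0.00032857893097664625
tool shift [-0.0328 -0.0011 -0.0856] turn z -0.04
side 811
[[-94.0, -81.3, -13.3, 49.5, 55.3], [-69.7, -67.7, -47.5, -30.9, -29.7], [59.2, 62.8, 65.2, 67.6, 69.1]] ((-19.627349853515625, -51.04350662231445), (153.09933471679688, 44.97549819946289), 1.3140262365341187)
top 632
[[-15.2, -7.9, 25.8, 54.5, 56.9], [-70.0, -67.1, -46.4, -30.6, -29.3], [58.6, 59.6, 62.7, 65.4, 66.4]] ((20.29629135131836, -50.450599670410156), (42.807796478271484, 76.16017150878906), 89.73880767822266)
-66 [-96.1 -86.9 -10.4  67.7  81.7]
-20 [-66.7 -61.4   8.7  82.9  93.7]
30 [-68.9 -64.4   6.5  82.4  94.5]
```

>>> drive_tool([
  [[255,0.003,0,0,0,0,0],[255,0.006,0,0,0,0,0],[255,0.009,0,0,0,0,0],[255,0.011,0,0,0,0,0],[255,0.012,0,0,0,0,0],[255,0.012,0,0,0,0,0],[255,0.002,0,0,0,0,0],[255,-0.03,0,0,0,0,0],[255,-0.04,0,-0.05,0,0,0],[255,-0.08,0,-0.1,0,0,0],[255,-0.12,0,-0.12,0,0,0],[255,-0.12,0,-0.12,0,0,0]],
])

```text
clock: 15.78
tcp_pos: [0.3555, -0.2667, 0.1696]
orientation: [0.002, 0.992, 0.123, 0.001]
wrist_force: [0.9, -0.3, -0.1]
finger_gap: 0.0003
grip_force: 0.0
```

```bash
python3 v.py s13
```

```text
t 15.775 tcp board [-213.9  -51.9] z 169.6 yaw 14.16 F [ 0.9 -0.3 -0.1] gap 0.00025251473003165206
tool shift [ 0.0888 -0.0024  0.0368] turn z -0.24
side 765
[[-67.4, -61.5, 2.8, 62.3, 67.5], [-70.9, -67.8, -48.6, -30.8, -29.5], [61.1, 62.6, 65.2, 67.4, 67.9]] ((-0.0464935302734375, -50.97679138183594), (137.22190856933594, 43.80568313598633), 0.08806850016117096)
top 1422
[[-66.7, -60.8, -0.5, 61.3, 67.1], [-71.4, -69.1, -49.9, -31.2, -29.5], [57.5, 59.3, 62.5, 65.5, 66.4]] ((1.0385284423828125, -50.422508239746094), (138.0967559814453, 43.348812103271484), 0.44648221135139465)
-66 [-67.2 -61.8   7.5  81.7  93.4]
-20 [-66.9 -61.5   7.6  82.9  96.6]
30 [-68.9 -63.4   7.3  82.2  95. ]
```

View pics/s13c.png

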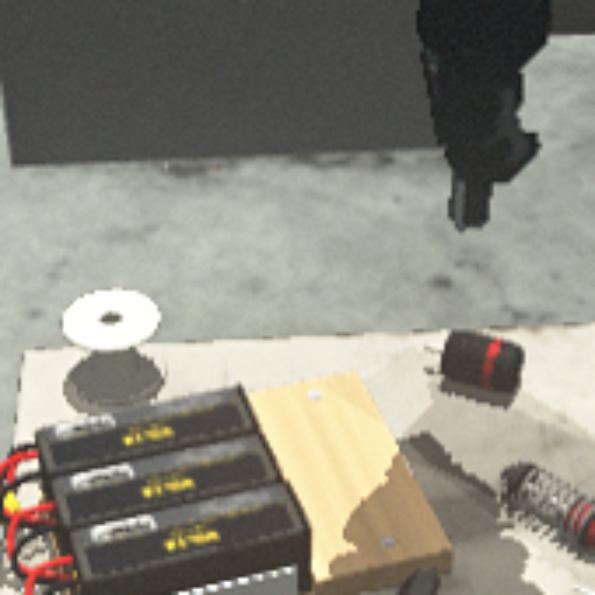

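The pack lies flush with its neighbours (crop 145,430) at x≈0, y≈-51 and turned less than 0.5°. The arm is clear of everything.

```bash
python3 -c "
from workcell import *
print(hand_in())"
```

```text
the job is handed in; nothing more can be done
None
```

The pack was slid to the edge, tipped over and pushed in, and the job is handed in. It last measured at board x ≈ 0 mm, y ≈ -51 mm, turned under 0.5°, with the arm clear and the two neighbouring packs still in line; while sliding it I held it in the gripper with the foot about 1 mm off the ledge for the last 8 mm, and the hand-in gave no pass or fail result.

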